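# Hang the nut driver on the spring balancer

### The arm

A 6-joint arm with a two-finger parallel gripper is mounted at the origin on the work surface. World frame = base frame: x ahead of the robot, y to its left, z up, the work surface at z = 0. Lengths are in m, angles in rad, forces in N, time in s.
With the tool pointing down it reaches from about 0.3 to 1 m from the base axis. Payload 5.1 kg.
Tool frame: the origin (TCP) lies where the fingers leave the gripper's body, on its centre line; the fingertips stand 78 mm ahead of it and the grasp point (between the pads) lies ahead of it (ctrl.grasp_offset is the z of the grasp point in the tool frame, in m); z points along the fingers, y is the line along which they close (so a half turn about z gives the same grasp; the last joint's range is limited). The gripper opens to 95 mm and grips with 3 to 60 N. Pads are 20 mm wide; open, the fingers measure 119 mm over their backs; the gripper's body (75 mm by 180 mm) begins 59 mm behind the grasp point.
Start: joints at [-0.083, 0.124, 1.65, -0, 1.367, -0.083], TCP at [0.65, -0, 0.292] pointing down, gripper open.
Joint ranges: [-2.61, 2.61], [-1.02, 2.33], [0.03, 2.71], [-1.35, 4.49], [0.32, 2.68], [-2.91, 2.91]. Speed limits (rad/s): [2.57, 2.57, 3.14, 3.14, 3.14, 3.14].

### API

Orientations are given as a unit quaternion [x, y, z, w].
In Python, from station import sensors, imaging, ctrl, spotter gives the robot as it stands.
- The arm moves only by the shell command python3 -m crank 'ROWS' [OPENING] [FORCE]. ROWS is JSON, one flat list of numbers, 4 for each row, row after row: the shift along the tool's x, y, z in mm, then the turn about the tool's z in degrees. In form: [dx, dy, dz, spin, dx, dy, dz, spin, ...]. A call has 1 to 10 rows; each row shifts and turns the commanded pose from where the row before left it, along the tool's axes as they then stand; what a row does not reach is not made up. A row lasts 1/10 s, in which the tool goes at most 50 mm and 8.59 degrees, less where a joint would pass 70% of its speed; a pose out of reach is approached as far as the arm can. A call is refused whole if a number of a shift passes 50 or a number of a turn 8.59, either way. A call with a gripper value outside its range is refused whole. OPENING is the finger opening in mm, from 0 to 95.1, set as the call begins (- or left out, the last holds). The fingers move at their own pace and stop on an object; FORCE is the grip in N (left out, the last holds). Time passes only in rows, so rows that do not move let the fingers close. It gives the time, the measured TCP pose, the force, the opening and the grip force at its end, in the units of the state.
- sensors.state(): the state, without advancing time (a new reading comes with each control period).
- imaging.snapshot(name): name is "scene" or "side" or "wrist"; returns the picture (384x512x3 uint8, red, green, blue); there is no depth.
- imaging.camera_model(name): a dict with "intrinsics" (3x3 intrinsics, pixels), "distortion" ([k1, k2, p1, p2, k3] as OpenCV has them; the pictures are not rectified), "rvec" (rotation vector, rad) and "tvec" (3), from world to camera coordinates, as OpenCV has them. Camera axes: x right, y down, z forward; pixel columns grow to the right and rows downward; lengths in m; the calibration is good to about 2 mm. A picture is of the moment at which its call begins: read the wrist's pose just before it. camera_model takes no time and is no camera call; for the wrist camera it gives the pose at the moment of the call.
- ctrl.job_done(): hands the job in; it is judged then, once.
Trained networks look in the newest picture that a camera, given by its name, has taken for a name from the list of things; names that differ only in an ending like _2 or _b are one class to them, and where a whole thing is asked for, a point or a joint stands for the part that bears it (a point fixed in the world has none). Each returns a list of dicts, best first, with "score" (0 to 1); they miss things now and then, are a little off and sometimes report something else, mostly with a low value. They report only what shows in the picture. A call takes as long as a camera call. They do not tell look-alikes from the thing itself.
- spotter.find_in(label, camera): "xyz" ([x, y, z] in m, in the coordinates of the camera as it stood for that picture, good to about 4 mm: the middle of the surface that is visible of it).
The state is a dict: "time_s": time; "joints": joint angles; "joint_velocities": joint speeds; "effort": joint torques, N m; "ee_pos": TCP position; "tool_rot": TCP orientation; "contact_force": force on the tool from outside, world axes, zero at the start; "wrist_torque": the same for the moment, N m; "grip_width": finger opening in m; "gripper_force": force on a finger pad.
Only numpy, scipy, OpenCV 4.12 (cv2) and the standard library are available. Lean on these libraries where they do the work, as an engineer would, in place of code of your own. Each camera call takes 0.05 s, during which the arm holds its last target. There are 200 camera calls.

### The job

Pull the balancer's sprung hook down by its knob to the nut driver standing in the cup holder, catch the wire bail on top of the driver with the hook, and let the balancer lift the driver clear out of the holder, so that it hangs still from the hook. Do not knock over the glue bottle or the dropper bottle.

Things in the scene. Friction and masses are not known exactly. Their poses are not given: they have to be found in the camera images.
- stand: spring balancer: 150 x 150 x 12 mm steel base plate, round mast (24 mm thick, 357 mm high) at its centre. Origin: underside, on the mast axis; z up. A grey arm (bar 16 mm wide, 12 mm thick) turns and slides on the mast; it points to the stand's -x when jib is 0 and ends 210 mm from the mast axis in a disc (42 mm wide, 14 mm thick) with an upright knob on top and a J-hook straight below
- jib (a joint): turn of the arm about the mast, rad (-1.2 to 0.9). In the stand's frame the knob and hook are at x = -0.21 cos(jib), y = +0.21 sin(jib) m: growing values carry the hook towards the stand's +y. Light friction, stays where left. Starts between -0.85 and -0.5, on the -y side of the driver
- hook (a joint): how far arm, knob and hook together are pulled down, m: 0 = up at the stop, 0.125 = lowest. A damped spring pulls it up: about 6 N at the top, 8 N at the bottom, plus 1.4 N per 0.1 m/s when pulled down. With the driver hung on it, it still rises to the top by itself
- knob (a point): point on the axis of the knob (upright black round stem 18 mm thick, 42 mm tall), 20 mm below its top, 22 mm above the disc; 307 mm above the bench when the hook is up. The space above it is free. Its x axis lies along the arm towards the mast
- seat (a point): inside bottom of the J-hook's bend (on top of its 7 mm wire), where the bail must lie; 83.5 mm straight below point knob. Wire's underside 7 mm lower; arm's bar 45 mm higher. Shank 13.5 mm behind; tip 15.5 mm ahead, its top 14 mm above the seat, pointing the way the arm turns as jib grows: lower it on the bail's -y side (stand frame), then turn to larger jib
- driver: small electric nut driver standing nose down in the holder: black body 105 mm tall, 40 mm thick, 55 mm wide cap, wire bail on top, 149 mm overall, 0.24 to 0.38 kg. Origin: centre of its underside, z up its axis; the bail's legs stand apart along its x axis. Starts within 8 mm of the arc on which the hook swings, at -35 to +60 mm in the stand's y
- bail (a point): middle of the underside of the bail's top, 38 mm above the cap and 143 mm above the driver's origin. 6 mm wire, arch 42 mm wide inside; one threads it along the driver's y axis, which lies within about 0.3 rad of the stand's y axis
- holder: fixed aluminium cup holder, 58 mm outside, 50 mm high, on an 84 mm square foot; inside 48 mm wide, floor 8 mm above the bench. The driver stands in it. Origin: centre of its underside
- glue: white glue bottle, 40 mm thick, 105 mm tall, standing loose near the balancer. Origin: centre of its underside
- dropper: small black dropper bottle, 28 mm thick, 75 mm tall, standing loose near the holder. Origin: centre of its underside
Mind the look-alikes: they are no part of the job. What is shaped like the driver but purple is not meant.

How it is judged:
On the way:
1. the hook has been pulled down to the bail while the driver stands in its holder (value of joint hook above 0.075 m and distance of driver from where it was at the start of the episode below 0.03 m), for 0.1 s.
At the end, for the whole second after the job is handed in: the driver hangs by its bail in the hook (bail within 15 mm of the hook's seat), its nose more than 55 mm above the bench and so out of the 50 mm holder, upright within 0.35 rad, hanging still (slower than 0.08 m/s) (distance between bail and seat below 0.015 m and height (world z) of driver above 0.055 m and angle between driver's own z axis and vertical below 0.35 rad and linear speed of driver below 0.08 m/s and not (contact force between driver and holder above 0.2 N)); the robot touches nothing.
It fails at once if a bottle knocked over (angle between any of glue, dropper's own z axis and vertical above 0.6 rad).
It also fails if it takes over 45 s, if anything falls off the work surface, if the arm or the gripper's body presses on something with over 40 N, if the wrist force passes 120 N, or if a joint passes its speed limit or range.

## Working session

There is one attempt and no reset: what is moved stays moved. The work goes in short steps, Python scripts to look and compute and a shell command to move; the robot and the scene stay as the last step left them, time stands still between calls to the robot, and variables do not carry over. Pictures are saved under pics/ and viewed, at most 10 in all, crops included, and the job is handed in when it is done.

```bash
mkdir -p pics
cat > h.py <<'E'
import numpy as np, cv2
from station import sensors, imaging, ctrl, spotter
def cam(n):
    m=imaging.camera_model(n); R=cv2.Rodrigues(np.array(m["rvec"],float))[0]; t=np.array(m["tvec"],float).ravel()
    return np.array(m["intrinsics"],float).reshape(3,3),np.array(m["distortion"],float),R,t
def snap(n,name=None):
    c=cam(n); im=imaging.snapshot(n)
    if name: cv2.imwrite(f"pics/{name}.png",np.ascontiguousarray(im[:,:,::-1]))
    return im,c
def proj(c,p):
    K,d,R,t=c; return cv2.projectPoints(np.atleast_2d(np.array(p,float)),cv2.Rodrigues(R)[0],t,K,d)[0].reshape(-1,2)
def ray(c,uv):
    K,d,R,t=c; x=cv2.undistortPoints(np.array([[uv]],float),K,d).ravel()
    v=R.T@np.array([x[0],x[1],1]); return -R.T@t,v/np.linalg.norm(v)
def atz(c,uv,z):
    o,v=ray(c,uv); return o+v*(z-o[2])/v[2]
def tri(a,b):
    (o1,v1),(o2,v2)=a,b
    A=np.stack([v1,-v2],1); s=np.linalg.lstsq(A,o2-o1,rcond=None)[0]
    p,q=o1+s[0]*v1,o2+s[1]*v2; return (p+q)/2,np.linalg.norm(p-q)
def find(l,n,c):
    K,d,R,t=c
    return [(round(r["score"],2),(R.T@(np.array(r["xyz"])-t)).round(3).tolist(),proj(c,R.T@(np.array(r["xyz"])-t))[0].round().tolist()) for r in spotter.find_in(l,n)[:4]]
E
python3 - <<'E'
from h import *
ims=[]
for n in ("scene","side"):
    im,c=snap(n,n+"0"); ims.append(im)
    print(n,"cam at",(-c[2].T@c[3]).round(2))
    for l in ("stand","knob","driver","holder","glue","dropper"): print(l,find(l,n,c))
print(sensors.state()["tool_rot"], ctrl.grasp_offset)
E
```

```text
scene cam at [ 0.94 -0.18  0.82]
stand [(0.65, [0.649, -0.174, 0.012], [216.0, 307.0])]
knob [(0.73, [0.532, -0.184, 0.282], [171.0, 189.0]), (0.67, [0.673, 0.023, 0.064], [311.0, 274.0])]
driver [(0.66, [0.375, 0.015, 0.101], [254.0, 156.0])]
holder [(0.62, [0.511, -0.032, 0.007], [257.0, 231.0])]
glue [(0.86, [0.673, 0.023, 0.064], [311.0, 274.0]), (0.6, [0.563, -0.181, 0.283], [177.0, 203.0])]
dropper [(0.68, [0.414, -0.072, 0.046], [225.0, 194.0])]
side cam at [ 0.33 -0.76  0.64]
stand [(0.63, [0.629, -0.183, 0.074], [305.0, 280.0])]
knob [(0.66, [0.518, -0.189, 0.283], [249.0, 194.0])]
driver [(0.7, [0.492, -0.039, 0.107], [212.0, 236.0]), (0.57, [0.356, 0.003, 0.094], [141.0, 242.0])]
holder [(0.95, [0.486, -0.046, 0.007], [213.0, 277.0])]
glue [(0.84, [0.656, 0.024, 0.055], [277.0, 225.0]), (0.55, [0.402, -0.083, 0.038], [174.0, 286.0])]
dropper [(0.74, [0.546, -0.19, 0.284], [266.0, 191.0]), (0.7, [0.4, -0.081, 0.04], [174.0, 285.0]), (0.57, [0.629, -0.182, 0.071], [305.0, 281.0]), (0.36, [0.49, -0.04, 0.106], [212.0, 236.0])]
[7.07113105e-01 7.07100456e-01 3.37400561e-05 2.13448863e-05] 0.0588
```

View pics/scene0.png

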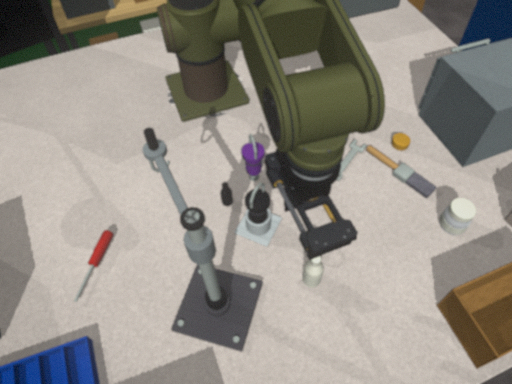

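View pics/side0.png

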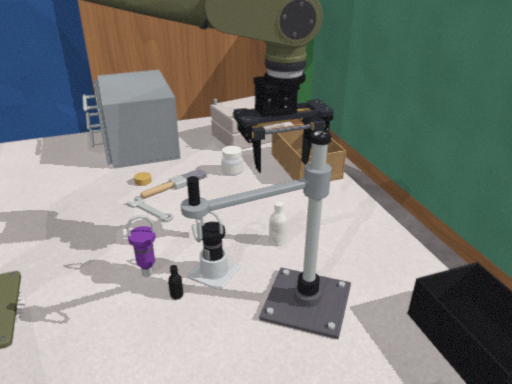

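Scene picture: the balancer mast foot is at (217,305), its knob at (151,138), the black driver in its holder at (258,205), the purple look-alike at (253,155), the dropper at (226,195) and the glue at (313,272). Side picture: knob at (194,190), black driver at (212,240), purple one at (143,245), dropper at (176,285) and glue at (279,225).
The driver could be confused with the purple thing at scene (253,155) / side (143,245). The one I want is the black one in the aluminium holder at scene (258,205) / side (212,240). I'll check it in a crop.

Run:
```python
from h import *
a=cv2.imread("pics/scene0.png")[120:250,130:290]; b=cv2.imread("pics/side0.png")[165:305,120:280]
f=lambda x:cv2.resize(x,None,fx=2.5*1,fy=2.5,interpolation=cv2.INTER_CUBIC)
a=f(a);b=f(b); a=cv2.copyMakeBorder(a,0,b.shape[0]-a.shape[0],0,0,cv2.BORDER_CONSTANT)
cv2.imwrite("pics/crop0.png",np.hstack([a,b]))
cs,cd=cam("scene"),cam("side")
print("knobtop",tri(ray(cs,(150,131)),ray(cd,(193,180))))
print("base",tri(ray(cs,(217,303)),ray(cd,(308,291))), atz(cs,(217,303),.012))
# base corners z=.012
print("corners scene",[atz(cs,p,.012).round(3)[:2].tolist() for p in ((213,267),(262,277),(243,346),(174,333))])
print("corners side",[atz(cd,p,.012).round(3)[:2].tolist() for p in ((283,269),(351,279),(337,324),(265,312))])
print("masttop",tri(ray(cs,(193,214)),ray(cd,(320,136))))
```

```text
knobtop (array([ 0.43401685, -0.18794958,  0.32314157]), np.float64(0.0012215789430895466))
base (array([ 0.64596188, -0.16890268,  0.02757499]), np.float64(0.0026945656472423885)) [ 0.64122231 -0.16956583  0.012     ]
corners scene [[0.562, -0.153], [0.622, -0.063], [0.742, -0.15], [0.668, -0.268]]
corners side [[0.631, -0.075], [0.752, -0.149], [0.667, -0.249], [0.553, -0.178]]
masttop (array([ 0.64103525, -0.16754939,  0.35444108]), np.float64(0.003924187616794145))
```

View pics/crop0.png

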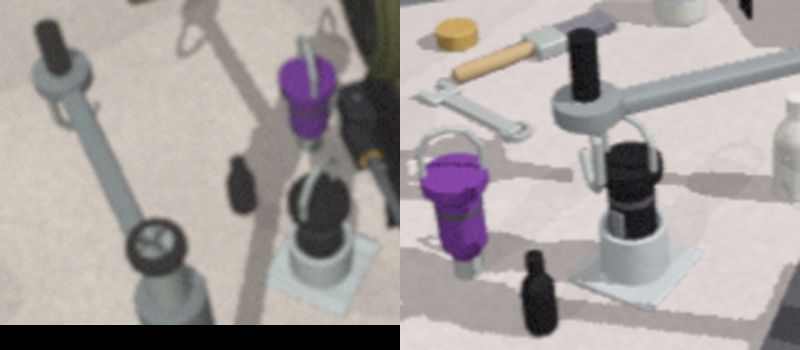

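The crops confirm it. The black driver stands in the aluminium cup and its bail arch is whole, with the top near scene (259,186) and side (211,212). The purple one stands free to the left. Next I'll measure the bail and the geometry.

Run:
```python
from h import *
cs,cd=cam("scene"),cam("side")
S=lambda x,y:(130+x/2.5,120+y/2.5); D=lambda x,y:(120+(x-400)/2.5,165+y/2.5)
print("bailtop",tri(ray(cs,S(325,165)),ray(cd,D(628,118))), "atz", atz(cs,S(325,165),.156),atz(cd,D(628,118),.156))
print("leg ends (z .115)",[atz(cd,D(*p),.118).round(3) for p in ((600,185),(656,168))])
print("holder rim c", atz(cs,S(320,243),.05),atz(cd,D(635,225),.05))
print("knobtop",tri(ray(cs,S(47,28)),ray(cd,D(583,36))))
print("disc",atz(cs,S(62,73),.285),atz(cd,D(587,103),.285))
print("masttop", atz(cs,S(157,243),.357))
m=np.array([.642,-.168]);k=np.array([.434,-.188])
for n,c in(("scene",cs),("side",cd)): print(proj(c,[[*m,.357],[*m,.012],[*k,.327],[*k,.285]]).round(1).tolist())
from h import sensors
print(sensors.state()["ee_pos"])
```

```text
bailtop (array([ 0.49487899, -0.01615062,  0.14961694]), np.float64(0.005569191912582205)) atz [ 0.49632682 -0.01589822  0.156     ] [ 0.49401014 -0.0294527   0.156     ]
leg ends (z .115) [array([ 0.463, -0.057,  0.118]), array([ 0.51 , -0.049,  0.118])]
holder rim c [ 0.50260275 -0.02468875  0.05      ] [ 0.49491913 -0.02919081  0.05      ]
knobtop (array([ 0.43444   , -0.18967057,  0.32454701]), np.float64(0.00013646103859749013))
disc [ 0.44045006 -0.18970826  0.285     ] [ 0.43216645 -0.19873536  0.285     ]
masttop [ 0.64555797 -0.16811405  0.357     ]
[[192.1, 215.1], [217.8, 303.1], [149.4, 129.8], [154.9, 146.3]]
[[319.8, 133.8], [306.1, 297.4], [192.5, 177.4], [194.4, 202.3]]
[ 6.50015857e-01 -3.42752544e-05  2.92289367e-01]
```

```bash
python3 -m crank '[0,0,-50,0, 0,0,-50,0, 0,0,-50,0, -38,-43,0,0, -38,-43,0,0, -38,-43,0,0, -38,-43,0,0, -38,-43,0,0, 0,0,0,0]' 60 && python3 -m crank '[0,0,0,-8.5,0,0,0,-8.5,0,0,0,-8.5,0,0,0,-8.5,0,0,0,-8.5,0,0,0,-8.5,0,0,0,-8.5,0,0,0,-8.5,0,0,0,-8.5,0,0,0,0]'
python3 - <<'E'
from h import *
im,c=snap("wrist","wrist1"); print(find("knob","wrist",c), find("driver","wrist",c))
print(proj(c,[[.435,-.19,.327],[.497,-.027,.151]]).round())
im,c=snap("scene");print(find("knob","scene",c))
s=sensors.state(); print(s["ee_pos"],s["tool_rot"],s["joints"])
E
```

```text
time_s: 1.6
ee_pos: [0.4596, -0.1684, 0.4431]
tool_rot: [0.709, 0.705, -0.0, 0.001]
contact_force: [0.9, 0.7, 0.5]
grip_width: 0.0601
gripper_force: 0.0
time_s: 2.6
ee_pos: [0.4631, -0.1651, 0.4423]
tool_rot: [0.117, 0.993, 0.0, 0.0]
contact_force: [0.6, 0.4, -0.4]
grip_width: 0.0601
gripper_force: 0.0
[(0.82, [0.45, -0.184, 0.277], [223.0, 187.0])] [(0.81, [0.488, -0.027, 0.113], [357.0, 159.0]), (0.56, [0.359, 0.011, 0.106], [369.0, 49.0])]
[[202. 185.]
 [368. 170.]]
[(0.69, [0.532, -0.182, 0.279], [173.0, 190.0]), (0.17, [0.56, -0.181, 0.286], [177.0, 200.0])]
[ 0.46279456 -0.16544812  0.4422376 ] [1.18215227e-01 9.92987995e-01 4.32008803e-05 5.26595806e-07] [-4.52650728e-01 -2.82274812e-01  1.78547633e+00  8.21557781e-05
  1.63841848e+00 -1.78645688e+00]
```

View pics/wrist1.png

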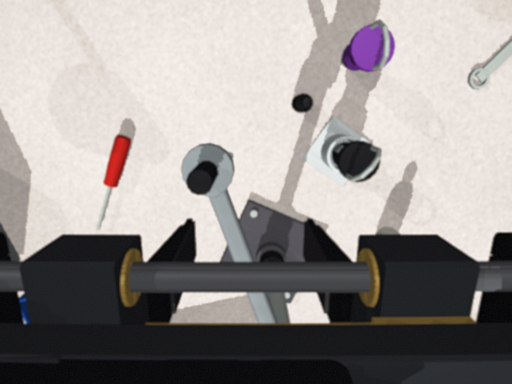

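Wrist picture: knob top at (201,179) on the disc at (208,166), the black driver in its holder at (355,158) with the bail seen as a thin arc near (370,155), the purple one at (372,48), and the dropper at (303,102).

Run:
```python
from h import *
c=cam("wrist")
k=atz(c,(201,179),.327); d=atz(c,(208,166),.285)
print("knob",k,"disc",d,"cap",atz(c,(355,160),.113),"holder base",atz(c,(338,150),.05))
s=sensors.state(); q=s["tool_rot"]
from scipy.spatial.transform import Rotation as Ro
M=Ro.from_quat(q).as_matrix(); print("tool move mm",(M.T@(np.array([.435,-.190,.0])-np.array([*s["ee_pos"][:2],0]))*1000).round(1),"from wrist",(M.T@(k-np.array(s["ee_pos"]))*1000).round(1))
im=cv2.imread("pics/wrist1.png")[100:210,290:420]; cv2.imwrite("pics/w1c.png",cv2.resize(im,None,fx=5,fy=5,interpolation=cv2.INTER_CUBIC))
```

```text
knob [ 0.43054453 -0.18958667  0.327     ] disc [ 0.42904576 -0.18982849  0.285     ] cap [ 0.48942464 -0.03013583  0.113     ] holder base [ 0.48276039 -0.03466499  0.05      ]
tool move mm [ 21.3 -30.4  -0. ] from wrist [ 25.7 -31.  115.2]
```

View pics/w1c.png

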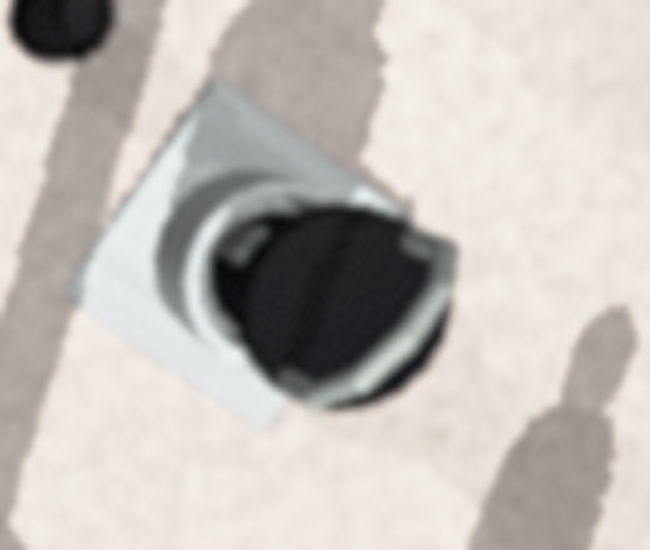

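The crop shows the bail over the cap: leg feet near wrist px (348,176) and (375,149), arch top at about (370,168). The bail plane runs diagonally, so the threading direction is roughly radial in the picture and I'll check it numerically.

```bash
python3 - <<'E'
from h import *
c=cam("wrist")
b=atz(c,(370,167.6),.156); l=[atz(c,p,.120) for p in ((348,176),(375,149))]
print("bail",b,"legs",l)
v=l[1]-l[0]; print("leg span",np.linalg.norm(v),"dir deg",np.degrees(np.arctan2(v[1],v[0])), "mid",(l[0]+l[1])/2)
m=np.array([.643,-.168])
for p in (b[:2],((l[0]+l[1])/2)[:2],np.array([.432,-.19])):
    r=p-m; print(np.hypot(*r),np.degrees(np.arctan2(r[1],r[0]))%360)
E
python3 -m crank '[24,-31,0,0, 0,0,0,0, 0,0,25,0, 0,0,25,0, 0,0,24,0, 0,0,0,0,0,0,0,0]' 60
python3 - <<'E'
from h import *
s=sensors.state();print(s["ee_pos"],s["contact_force"])
E
```

```text
bail [ 0.4928846  -0.02642339  0.156     ] legs [array([ 0.50640391, -0.04425678,  0.12      ]), array([ 0.47987986, -0.00503342,  0.12      ])]
leg span 0.04734972849631017 dir deg 124.06777867269666 mid [ 0.49314189 -0.0246451   0.12      ]
0.20634574988583793 136.67675782083765
0.2073838981986728 136.27056210351523
0.212143819141638 185.95245943796752
time_s: 3.55
ee_pos: [0.4323, -0.1899, 0.3685]
tool_rot: [0.118, 0.993, 0.0, -0.0]
contact_force: [0.6, 0.7, 0.3]
grip_width: 0.0603
gripper_force: 0.0
[ 0.43229467 -0.18993293  0.3685157 ] [0.64244934 0.66236036 0.27140676]
```

```bash
python3 -m crank '[0,0,0,0,0,0,0,0,0,0,0,0,0,0,0,0,0,0,0,0,0,0,0,0]' 0 50 && python3 -m crank '[0,0,8,0,0,0,12,0,0,0,12,0,0,0,12,0,0,0,12,0,0,0,12,0,0,0,12,0,0,0,12,0,0,0,3,0,0,0,0,0]'
python3 - <<'E'
from h import *
im,c=snap("side","side2"); s=sensors.state(); print(s["ee_pos"],s["contact_force"],s["tool_rot"])
a=cv2.resize(im[140:310,100:300,::-1],None,fx=3.5,fy=3.5,interpolation=cv2.INTER_CUBIC); cv2.imwrite("pics/side2c.png",a)
p=s["ee_pos"]; x,y=p[:2]
print("expected knob top, seat:",proj(c,[[x,y,p[2]-.0588+.02],[x,y,p[2]-.0588-.0835]]))
E
```

```text
time_s: 4.15
ee_pos: [0.4321, -0.1902, 0.3684]
tool_rot: [0.118, 0.993, -0.0, 0.0]
contact_force: [-0.9, 0.8, -0.5]
grip_width: 0.0174
gripper_force: 36.7
time_s: 5.15
ee_pos: [0.4319, -0.1905, 0.2742]
tool_rot: [0.118, 0.993, -0.0, -0.0]
contact_force: [-4.1, -0.4, 7.2]
grip_width: 0.0168
gripper_force: 50.0
[ 0.43191338 -0.19048302  0.27447454] [-3.93111682 -0.29507721  7.32638212] [ 1.17568455e-01  9.93064633e-01 -5.18932145e-04 -1.56784712e-04]
expected knob top, seat: [[195.56006708 230.68232725]
 [199.64356964 281.86781986]]
```

View pics/side2c.png

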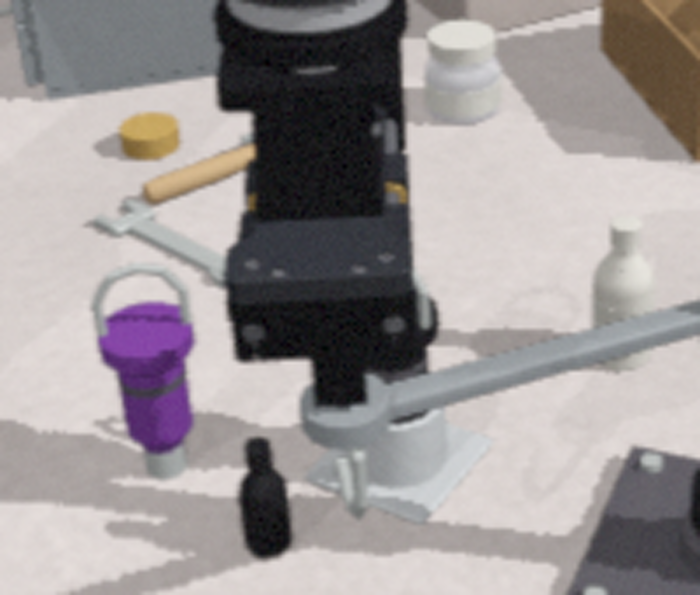

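The hook is pulled down, its bend at about px (202,285), which agrees with the expected seat. I'll go 4 mm lower and swing most of the way.

```bash
python3 -m crank '[4.9,15.8,4,4.5,4.9,15.8,0,4.5,4.9,15.8,0,4.5,4.9,15.8,0,4.5,4.9,15.8,0,4.5,4.9,15.8,0,4.5,4.9,15.8,0,4.5,4.9,15.8,0,4.5,0,0,0,0,0,0,0,0]'
python3 - <<'E'
from h import *
s=sensors.state(); p=np.array(s["ee_pos"]); print(p,s["contact_force"],s["grip_width"])
r=p[:2]-np.array([.641,-.1685]); th=np.degrees(np.arctan2(r[1],r[0]))%360; print(np.hypot(*r),th)
o=[]
for n,(u,v) in (("side",(150,190)),("scene",(190,130))):
    im,c=snap(n,n+"3"); o.append(cv2.resize(im[v:v+120,u:u+100,::-1],None,fx=4,fy=4,interpolation=cv2.INTER_CUBIC))
    print(proj(c,[[*p[:2],p[2]-.1423],[.493,-.026,.151]]).round(1).tolist(),find("driver",n,c))
cv2.imwrite("pics/c3.png",np.hstack(o))
E
```

```text
time_s: 6.2
ee_pos: [0.4601, -0.0623, 0.2714]
tool_rot: [0.418, 0.908, 0.0, 0.001]
contact_force: [-2.4, 1.2, 7.2]
grip_width: 0.0173
gripper_force: 50.0
[ 0.46005513 -0.06231171  0.27140994] [-2.40142503  1.2401985   7.22108709] 0.017282018083935077
0.20980228263553696 149.59327129480195
[[198.8, 236.3], [210.4, 213.5]] [(0.98, [0.488, -0.039, 0.105], [211.0, 237.0]), (0.79, [0.356, 0.01, 0.093], [141.0, 241.0])]
[[233.2, 187.2], [254.8, 187.7]] [(0.85, [0.503, -0.026, 0.114], [257.0, 202.0])]
```

View pics/c3.png

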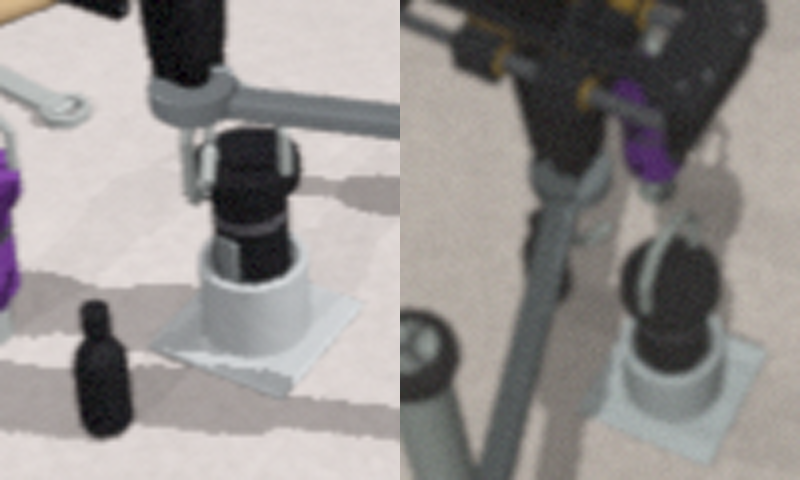

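Left (side): the hook is just to the left of the bail and below its top. Right (scene): the hook tip at about (241,187) points at the bail arch at about (256,190). The driver has not moved, so I'll thread the last 13°.

```bash
python3 -m crank '[2.5,7.7,0,2.2,2.5,7.7,0,2.2,2.5,7.7,0,2.2,2.5,7.7,0,2.2,2.5,7.7,0,2.2,2.5,7.7,0,2.2,0,0,0,0,0,0,0,0]'
python3 - <<'E'
from h import *
s=sensors.state(); p=np.array(s["ee_pos"]); print(p,s["contact_force"],s["grip_width"])
r=p[:2]-np.array([.641,-.1685]); th=np.degrees(np.arctan2(r[1],r[0]))%360; print(np.hypot(*r),th)
o=[]
for n,(u,v) in (("side",(160,190)),("scene",(210,140))):
    im,c=snap(n,n+"4"); o.append(cv2.resize(im[v:v+90,u:u+80,::-1],None,fx=5,fy=5,interpolation=cv2.INTER_CUBIC))
    print(proj(c,[[*p[:2],p[2]-.1423]]).round(1).tolist(),find("driver",n,c))
cv2.imwrite("pics/c4.png",np.hstack(o))
E
```

```text
time_s: 7.2
ee_pos: [0.4894, -0.0238, 0.2715]
tool_rot: [0.52, 0.854, 0.001, 0.001]
contact_force: [-0.4, 1.2, 8.4]
grip_width: 0.017
gripper_force: 50.0
[ 0.4893723  -0.02381632  0.27146157] [-0.42574807  1.17034119  8.36815246] 0.01699464599439492
0.2095813114203802 136.34247288844014
[[208.8, 222.5]] [(0.82, [0.485, -0.037, 0.109], [209.0, 235.0]), (0.75, [0.359, 0.01, 0.095], [142.0, 239.0]), (0.7, [0.655, 0.022, 0.044], [277.0, 229.0]), (0.66, [0.586, -0.119, 0.19], [272.0, 213.0])]
[[255.4, 192.2]] [(0.8, [0.507, -0.023, 0.113], [259.0, 203.0])]
```

View pics/c4.png

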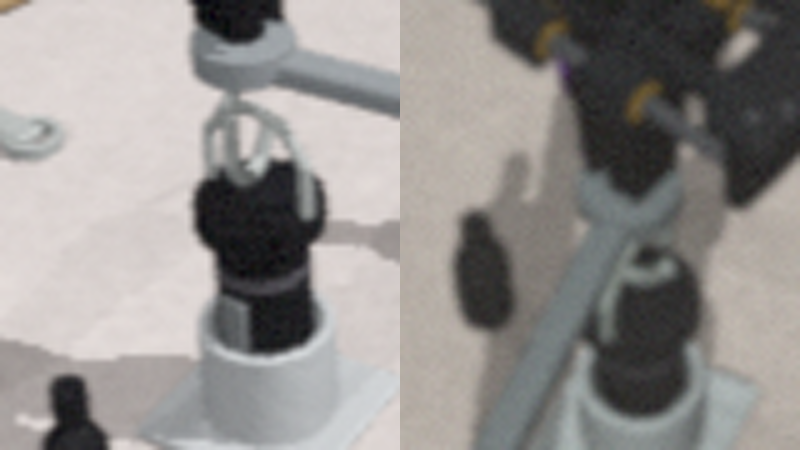

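The hook's J passes through the bail arch: the shank is in front of it and the tip has gone through, with the driver still upright. I'll lift slowly.

```bash
python3 -m crank '[0,0,-5,0,0,0,-5,0,0,0,-6,0,0,0,-6,0,0,0,-6,0,0,0,-6,0,0,0,-6,0,0,0,0,0]' && python3 -m crank '[0,0,-7,0,0,0,-7,0,0,0,-7,0,0,0,-7,0,0,0,-7,0,0,0,-7,0,0,0,-7,0,0,0,-4,0,0,0,0,0,0,0,0,0]'
python3 - <<'E'
from h import *
s=sensors.state(); p=np.array(s["ee_pos"]); print(p,s["contact_force"],s["grip_width"])
im,c=snap("side","side5"); print(find("driver","side",c))
cv2.imwrite("pics/c5.png",cv2.resize(im[140:300,120:300,::-1],None,fx=3.5,fy=3.5,interpolation=cv2.INTER_CUBIC))
E
```

```text
time_s: 8.2
ee_pos: [0.4887, -0.0241, 0.3106]
tool_rot: [0.52, 0.854, 0.0, 0.001]
contact_force: [0.0, 0.5, 3.3]
grip_width: 0.0175
gripper_force: 50.0
time_s: 9.2
ee_pos: [0.4884, -0.024, 0.3624]
tool_rot: [0.52, 0.854, 0.0, 0.0]
contact_force: [1.5, -0.9, 2.5]
grip_width: 0.0173
gripper_force: 50.0
[ 0.4884293  -0.02397165  0.3624393 ] [ 1.46671765 -0.8682068   2.51805203] 0.017275677547151768
[(0.92, [0.483, -0.035, 0.17], [206.0, 208.0]), (0.57, [0.358, 0.009, 0.095], [142.0, 240.0])]
```

View pics/c5.png

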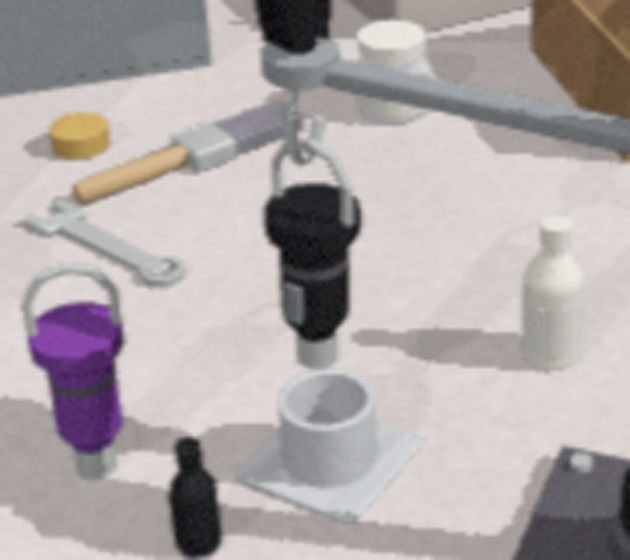

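The driver hangs from the hook, clear above the holder, and both bottles are standing. I'll raise the last few millimetres, open, back off upward and let it settle.

```bash
python3 -m crank '[0,0,-3,0,0,0,-2,0,0,0,0,0,0,0,0,0]' && python3 -m crank '[0,0,0,0,0,0,0,0,0,0,0,0,0,0,0,0,0,0,0,0,0,0,0,0]' 60 && python3 -m crank '[0,0,-10,0,0,0,-20,0,0,0,-30,0,0,0,-30,0,0,0,-20,0,0,0,0,0,0,0,0,0,0,0,0,0,0,0,0,0,0,0,0,0]' && python3 -m crank '[0,0,0,0,0,0,0,0,0,0,0,0,0,0,0,0,0,0,0,0,0,0,0,0,0,0,0,0,0,0,0,0,0,0,0,0,0,0,0,0]' && python3 -m crank '[0,0,0,0,0,0,0,0,0,0,0,0,0,0,0,0,0,0,0,0,0,0,0,0,0,0,0,0,0,0,0,0,0,0,0,0,0,0,0,0]'
python3 - <<'E'
from h import *
a,c=snap("side"); print(find("driver","side",c))
import subprocess
d=[np.abs(snap("side")[0][160:290,150:260].astype(int)-a[160:290,150:260]).mean() for _ in range(6)]; print(d)
cv2.imwrite("pics/c6.png",cv2.resize(a[140:300,120:300,::-1],None,fx=3.5,fy=3.5,interpolation=cv2.INTER_CUBIC))
E
```

```text
time_s: 9.7
ee_pos: [0.4884, -0.0241, 0.3673]
tool_rot: [0.52, 0.854, -0.0, -0.0]
contact_force: [1.5, -1.5, 2.8]
grip_width: 0.0171
gripper_force: 50.0
time_s: 10.3
ee_pos: [0.4883, -0.024, 0.3671]
tool_rot: [0.52, 0.854, -0.0, -0.0]
contact_force: [-0.2, 0.1, 0.3]
grip_width: 0.0576
gripper_force: 0.0
time_s: 11.3
ee_pos: [0.4882, -0.024, 0.4759]
tool_rot: [0.52, 0.854, -0.0, -0.001]
contact_force: [0.2, -0.2, -0.1]
grip_width: 0.0602
gripper_force: 0.0
time_s: 12.3
ee_pos: [0.4884, -0.024, 0.4773]
tool_rot: [0.52, 0.854, 0.0, 0.0]
contact_force: [1.0, 1.1, 0.2]
grip_width: 0.0599
gripper_force: 0.0
time_s: 13.3
ee_pos: [0.4884, -0.0241, 0.4772]
tool_rot: [0.52, 0.854, -0.0, 0.0]
contact_force: [-0.3, -0.3, -0.5]
grip_width: 0.0599
gripper_force: 0.0
[(0.81, [0.485, -0.036, 0.175], [207.0, 206.0]), (0.79, [0.357, 0.007, 0.095], [141.0, 240.0]), (0.25, [0.401, -0.08, 0.039], [174.0, 285.0])]
[np.float64(1.1921212121212121), np.float64(1.215967365967366), np.float64(1.1887412587412587), np.float64(1.1821911421911422), np.float64(1.1796270396270396), np.float64(1.1725174825174824)]
```

View pics/c6.png

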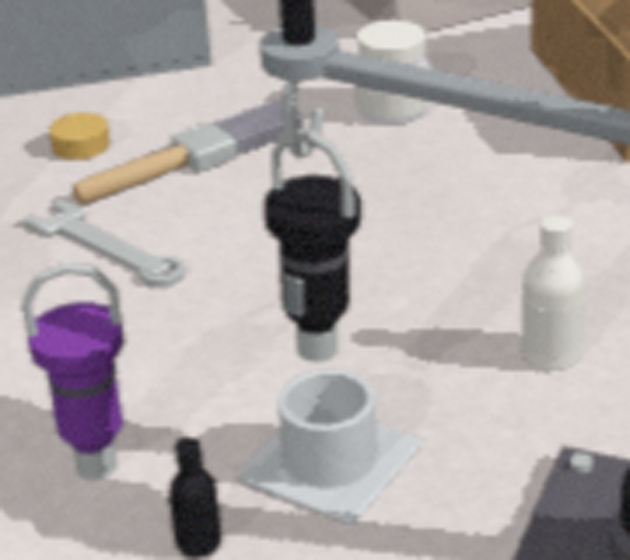

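The driver hangs upright and still (frame differences are constant noise), the gripper is clear, and both bottles stand.

```bash
python3 -c "
from station import ctrl; print(ctrl.job_done())"
```

```text
the job is handed in; nothing more can be done
None
```

The job is handed in at about 14 s on the robot clock: the black driver hangs upright and still from the balancer hook, clear of the holder, with both bottles standing and the gripper touching nothing. The hand-in returned no verdict.

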